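Complete the shaker caddy and hold it up level

ROBOT

A 6-joint arm with a two-finger parallel gripper is mounted at the origin on the work surface. World frame = base frame: x ahead of the robot, y to its left, z up, the work surface at z = 0. Lengths are in m, angles in degrees, forces in N, time in s.
With the tool pointing down it reaches from about 0.275 to 0.725 m from the base axis. Payload 5.6 kg.
Tool frame: the origin (TCP) lies at the very end of the fingers, on their centre line; the grasp point (between the pads) lies 19 mm behind it; z points along the fingers, y is the line along which they close (so a half turn about z gives the same grasp; the last joint's range is limited). The gripper opens to 85 mm and grips with 20 to 120 N. Pads are 22 mm wide; open, the fingers measure 114 mm over their backs; the gripper's body (76 mm by 85 mm) begins 54 mm behind the grasp point. The pads swing forward as they close: fully open they stand 13 mm farther back than shut.
Start: joints at [87.697, 14.616, 6.199, 0, -81.583, -16.306], TCP at [0.175, 0.521, 0.231] pointing down, gripper open.
Joint ranges: [-168.99, 168.99], [-69.2, 112.95], [-62.41, 85.93], [-164.36, 98.24], [-168.68, -3.75], [-174.98, 174.98]. Speed limits (degrees/s): [147.25, 147.25, 180, 180, 180, 180].

INTERFACE

Orientations are given as [roll, pitch, yaw] about the fixed x, y, z axes, in that order (R = Rz(yaw) Ry(pitch) Rx(roll)).
In Python, from plant import * gives the robot as it stands.
- The arm moves only by the tool apply_moves, never from a script. Its argument "commands" is text: rows parted by semicolons, each of 7 numbers parted by spaces: the shift along the tool's x, y, z scaled (see below), then the turn, a rotation vector about the tool's x, y, z scaled (see below), then the opening, from -1 (shut) to 1 (fully open). A call has 1 to 10 rows; each row shifts and turns the commanded pose from where the row before left it, along the tool's axes as they then stand; what a row does not reach is not made up. The controller multiplies each number of a shift by 400 mm and each number of a turn by 6 degrees. A row lasts 1/12 s, in which the tool goes at most 41.7 mm and 7.16 degrees, less where a joint would pass 70% of its speed; a pose out of reach is approached as far as the arm can. A call with a number of a shift or a turn outside -1 to 1 is refused whole. A call with a gripper value outside its range is refused whole. The fingers move at their own pace and stop on an object; "squeeze" is the grip in N (left out, the last holds). Time passes only in rows, so rows that do not move let the fingers close. It gives the time, the measured TCP pose, the force, the opening and the grip force at its end, in the units of the state.
- get_state(): the state, without advancing time (a new reading comes with each control period).
- grab_frame(name): name is "scene" or "top" or "wrist"; returns a dict with "img" (420x560x3 uint8, blue, green, red), "mtx" (3x3 intrinsics, pixels), "dist" ([k1, k2, p1, p2, k3] as OpenCV has them; the pictures are not rectified), "extrinsics" (4x4, takes a point from world to camera coordinates); the wrist camera has in their place "T_tool_cam" (4x4, takes a point from camera to tool coordinates, whose origin is the TCP and whose axes are the flange's). Camera axes: x right, y down, z forward; pixel columns grow to the right and rows downward; lengths in m; the calibration is good to about 2 mm. A picture is of the moment at which its call begins: read the wrist's pose just before it. There is no depth.
- hand_in(): hands the job in; it is judged then, once.
The state is a dict: "clock": time; "qpos": joint angles; "qvel": joint speeds; "joint_efforts": joint torques, N m; "eef_pos": TCP position; "orientation": TCP orientation; "force": force on the tool from outside, world axes, zero at the start; "wrist_torque": the same for the moment, N m; "opening": finger opening in m; "finger_force": force on a finger pad.
Only numpy, scipy, OpenCV 4.12 (cv2) and the standard library are available. Lean on these libraries where they do the work, as an engineer would, in place of code of your own. Each camera call takes 0.05 s, during which the arm holds its last target. There are 200 camera calls.

TASK

The shaker caddy on the counter is one shaker short: take the shaker with the domed, perforated lid out of the crate, set it down upright in the caddy's empty place and let go of it there, without dropping it in. Then pick the full caddy up by its handle, keeping it level, and finish holding it, level and still, about 10 cm above the counter, with all four shakers standing in their places; keep hold of it, do not set it down. Do not knock over or push about the other things in the crate and on the counter.

Things in the scene. Friction and masses are not known exactly. Their poses are not given: they have to be found in the camera images.
- shaker: the shaker to fetch, the only one with a domed, perforated lid in the crate: round stainless shaker, 52 mm in diameter, 104 mm tall; straight-sided up to 88 mm, then a low domed lid full of small holes; 0.10 to 0.17 kg; origin at the centre of its underside, z up along its axis. It starts upright on the crate's floor, in any of six spots.
- crate: grey open plastic crate, fixed, 310 x 216 mm, 65 mm high, walls and floor 5 mm thick; origin at the centre of its underside, x along its long side, z up. Six things stand upright in it in two rows (y = +48, -48 mm) of three (x = -95, 0, +95 mm), each within a few mm, so that there is finger room (30 mm or more between neighbours, 26 mm to a wall) round each
- caddy: loose steel caddy, 0.7 to 1.0 kg when full: floor pan 224 x 159 mm, 3 mm thick, 10 mm lip, wire rails (top 48 mm above the underside), a loop handle over the middle. Four places, 64 (x) by 71 (y) mm between wires, centred at x +-74, y +-37.5 mm; the middle channel is empty. Origin at the centre of its underside, x along the long side, z up. Starts on the counter, turned any way; full, it balances under its handle
- caddy_handle (a point): middle of the caddy's handle grip, 140 mm above the caddy's underside: a level black round bar 14 mm thick and 86 mm long along the caddy's y axis, 33 mm higher than the tops of the shakers standing in the caddy; the steel uprights that carry it stand at y = +-55 mm, 7 mm thick. Axes as the caddy's
- empty_place (a point): centre of the caddy's one empty place, on the floor pan's upper face (3 mm above the caddy's underside), at x = +74, y = +37.5 mm in the caddy's frame. Axes as the caddy's
- caddy_shaker1: one of the three shakers that already stand in the caddy, alike to the one in the crate (52 mm in diameter, 104 mm tall), in the place at x = -74, y = +37.5 mm of the caddy's frame; origin at the centre of its underside
- caddy_shaker2: one of the three shakers that already stand in the caddy, alike to the one in the crate (52 mm in diameter, 104 mm tall), in the place at x = -74, y = -37.5 mm of the caddy's frame; origin at the centre of its underside
- caddy_shaker3: one of the three shakers that already stand in the caddy, alike to the one in the crate (52 mm in diameter, 104 mm tall), in the place at x = +74, y = -37.5 mm of the caddy's frame; origin at the centre of its underside
- canister: bystander in the crate: steel canister with a flat overhanging lid, 59 mm in diameter, 94 mm tall; origin at the centre of its underside
- jar: bystander in the crate: clear glass jar with a metal screw lid, 57 mm in diameter, 84 mm tall; origin at the centre of its underside
- mould: bystander in the crate: small tapered aluminium pudding mould standing upside down, 62 mm in diameter, 59 mm tall; origin at the centre of its underside
- cutter: bystander in the crate: round steel pastry cutter, an open ring 60 mm in diameter, 45 mm tall; origin at the centre of its underside
- tamper: bystander in the crate: turned wooden tart tamper standing on its 55 mm wide foot, 87 mm tall; origin at the centre of its underside
- ramekin: bystander: small white ceramic ramekin, 66 mm in diameter, 42 mm high, on the counter between the crate and the caddy; origin at the centre of its underside
- spatula: bystander: spatula with a wooden handle lying flat on the counter between the crate and the caddy, pointing away from the robot; origin under its middle
Things that resemble listed ones, but are neither listed nor needed, are in the scene too. What is shaped like the caddy_shaker1 but red is not meant.

How it is judged (in metres and radians):
On the way:
1. the shaker stands in the caddy's empty place, let go of, the caddy still on the counter (x of shaker in the frame of caddy between 0.062 and 0.086 m and y of shaker in the frame of caddy between 0.0215 and 0.0535 m and z of shaker in the frame of caddy between -0.003 and 0.009 m and angle between the z axis of shaker and the z axis of caddy, either way round below 0.12 rad and contact force between the fingers and shaker below 0.05 N and height (world z) of caddy below 0.01 m and linear speed of shaker below 0.03 m/s), for 0.3 s.
At the end, for the whole second after the job is handed in: Ends holding the caddy by its handle, its underside 60 to 160 mm above the counter, tilted under 0.12 rad, still (under 20 mm/s, 0.15 rad/s), off the crate; all four shakers stand in their places (within 12 mm along x, 16 along y, 6 in height, 0.12 rad), untouched by the fingers (height (world z) of caddy between 0.06 and 0.16 m and angle between caddy's own z axis and vertical below 0.12 rad and linear speed of caddy below 0.02 m/s and angular speed of caddy below 0.15 rad/s and contact force between the fingers and caddy above 4 N and distance between the grasp point and caddy_handle below 0.05 m and contact force between caddy and crate below 0.05 N and contact force between the fingers and shaker below 0.05 N and contact force between the fingers and caddy_shaker1 below 0.05 N and contact force between the fingers and caddy_shaker2 below 0.05 N and contact force between the fingers and caddy_shaker3 below 0.05 N and x of shaker in the frame of caddy between 0.062 and 0.086 m and y of shaker in the frame of caddy between 0.0215 and 0.0535 m and z of shaker in the frame of caddy between -0.003 and 0.009 m and angle between the z axis of each of shaker, caddy_shaker1, caddy_shaker2, caddy_shaker3 and the z axis of caddy, either way round below 0.12 rad and x of caddy_shaker1 in the frame of caddy between -0.086 and -0.062 m and y of caddy_shaker1 in the frame of caddy between 0.0215 and 0.0535 m and z of caddy_shaker1 in the frame of caddy between -0.003 and 0.009 m and x of caddy_shaker2 in the frame of caddy between -0.086 and -0.062 m and y of caddy_shaker2 in the frame of caddy between -0.0535 and -0.0215 m and z of caddy_shaker2 in the frame of caddy between -0.003 and 0.009 m and x of caddy_shaker3 in the frame of caddy between 0.062 and 0.086 m and y of caddy_shaker3 in the frame of caddy between -0.0535 and -0.0215 m and z of caddy_shaker3 in the frame of caddy between -0.003 and 0.009 m); the arm keeps its last pose, push and grip.
It fails at once if the shaker is let go while it is still above its place (horizontal distance between shaker and empty_place below 0.035 m and z of shaker in the frame of empty_place above 0.015 m and contact force between the fingers and shaker below 0.02 N).
It fails at once if the caddy is tipped more than 20 degrees (angle between caddy's own z axis and vertical above 0.35 rad).
It fails at once if a bystander in the crate is pushed more than 40 mm or knocked over (distance of any of canister, jar, mould, cutter, tamper from where it was at the start of the episode above 0.04 m or angle between any of canister, jar, mould, cutter, tamper's own z axis and vertical above 0.6 rad).
It fails at once if the ramekin or the spatula is pushed more than 40 mm (distance of any of ramekin, spatula from where it was at the start of the episode above 0.04 m).
It also fails if it takes over 54 s, if anything falls off the work surface, if the arm or the gripper's body presses on something with over 40 N, if the wrist force passes 120 N, or if a joint passes its speed limit or range.

## Working session

There is one attempt and no reset: what is moved stays moved. The work goes in short steps, Python scripts to look and compute and a tool call to move; the robot and the scene stay as the last step left them, time stands still between calls to the robot, and variables do not carry over. Pictures are saved under pics/ and viewed, at most 10 in all, crops included, and the job is handed in when it is done.

Besides the shell and the picture viewer there is one more tool, called as name(argument=value, ...), one argument or row to a line, values as JSON. apply_moves: Moves the arm, as the interface text tells. Its arguments: {"type":"object","properties":{"commands":{"type":"string"},"squeeze":{"type":"number"}},"required":["commands"]}

```bash
ls; mkdir -p pics; python3 - <<'E'
from plant import *
import cv2
s=get_state();print(s)
for n in("top","scene"):
    f=grab_frame(n);cv2.imwrite(f"pics/{n}0.png",f["img"])
    print(n,f["mtx"].tolist(),f["dist"],f["extrinsics"].round(4).tolist() if hasattr(f["extrinsics"],"round") else f["extrinsics"])
E
```

```text
pics
{'clock': 0.0, 'qpos': array([ 8.76966855e+01,  1.46525230e+01,  6.12991987e+00, -2.85480170e-02,
       -8.15816855e+01, -1.63063687e+01]), 'qvel': array([-0.00396237,  0.00295952, -0.04371297,  0.04643368,  0.04686189,
        0.01195819]), 'joint_efforts': array([-2.95019117e-04, -3.86631918e+01,  2.37948668e+01,  5.36558345e+00,
       -6.02677392e-03,  1.03601096e-05]), 'eef_pos': array([0.17529362, 0.52079383, 0.23039181]), 'orientation': array([ 1.79891979e+02, -2.18463999e-03, -1.86138862e+01]), 'force': array([0.03452678, 0.87456249, 0.07740437]), 'wrist_torque': array([ 0.02877511,  0.00270412, -0.01621903]), 'finger_force': 0.0, 'opening': 0.08538484744680873}
top [[545.1281364071826, 0.0, 268.4546423492986], [0.0, 545.1281364071826, 211.71157814684193], [0.0, 0.0, 1.0]] [-0.13619487  0.          0.          0.          0.        ] [[-0.0047, -0.9999, -0.0116, -0.0167], [-0.9835, 0.0067, -0.1807, 0.5145], [0.1807, 0.0106, -0.9835, 1.1239], [0.0, 0.0, 0.0, 1.0]]
scene [[426.9092617718206, 0.0, 271.76163440462983], [0.0, 426.9092617718206, 209.1634371186142], [0.0, 0.0, 1.0]] [0.02282901 0.         0.         0.         0.        ] [[0.0536, 0.9985, -0.0096, 0.0042], [0.5932, -0.0396, -0.8041, -0.2464], [-0.8033, 0.0373, -0.5944, 1.5853], [0.0, 0.0, 0.0, 1.0]]
```

View pics/top0.png

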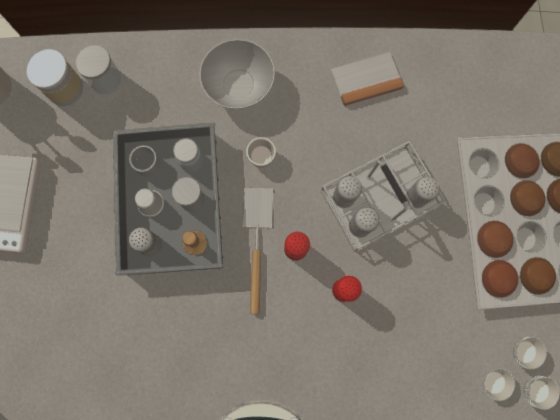

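View pics/scene0.png

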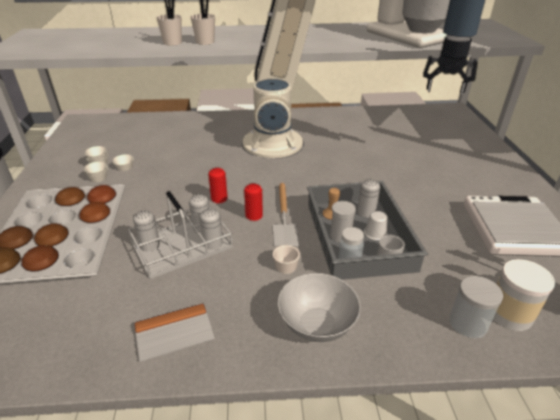

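The top view shows the crate at left with a perforated dome at (140,239). Lookalikes for the shaker:
- White lids at (148,200), (186,150) and (186,191)
- Cutter at (143,158) and tamper at (193,240)
- Red shakers at (297,245) and (347,288), which are not meant
- Caddy shakers at (348,188), (366,219) and (427,187)

I choose (140,239) and check it in a crop. The empty place is near (405,158).

```bash
cat > h.py <<'E'
from plant import *
import cv2,numpy as np
def cam(f):
    return np.array(f["mtx"]),np.array(f["dist"]),np.array(f["extrinsics"])
def px2w(f,uv,z,E=None):
    K,d=np.array(f["mtx"]),np.array(f["dist"])
    E=np.array(f["extrinsics"]) if E is None else E
    n=cv2.undistortPoints(np.array(uv,float).reshape(-1,1,2),K,d).reshape(-1,2)
    R,t=E[:3,:3],E[:3,3]; c=-R.T@t
    r=np.c_[n,np.ones(len(n))]@R
    return c+r*((np.broadcast_to(z,len(r))-c[2])/r[:,2])[:,None]
def w2px(f,P,E=None):
    E=np.array(f["extrinsics"]) if E is None else E
    return cv2.projectPoints(np.array(P,float).reshape(-1,3),cv2.Rodrigues(E[:3,:3])[0],E[:3,3],np.array(f["mtx"]),np.array(f["dist"]))[0].reshape(-1,2)
E
python3 - <<'E'
from h import *
im=cv2.imread("pics/top0.png")
a=cv2.resize(im[115:280,105:225],None,fx=3.3,fy=3.3,interpolation=cv2.INTER_CUBIC)
b=cv2.resize(im[135:260,315:450],None,fx=2.9,fy=2.9,interpolation=cv2.INTER_CUBIC)
o=np.zeros((max(a.shape[0],b.shape[0]),a.shape[1]+b.shape[1],3),np.uint8);o[:a.shape[0],:a.shape[1]]=a;o[:b.shape[0],a.shape[1]:]=b
print(a.shape,b.shape);cv2.imwrite("pics/c1.png",o)
E
```

```text
(544, 396, 3) (362, 392, 3)
```

View pics/c1.png

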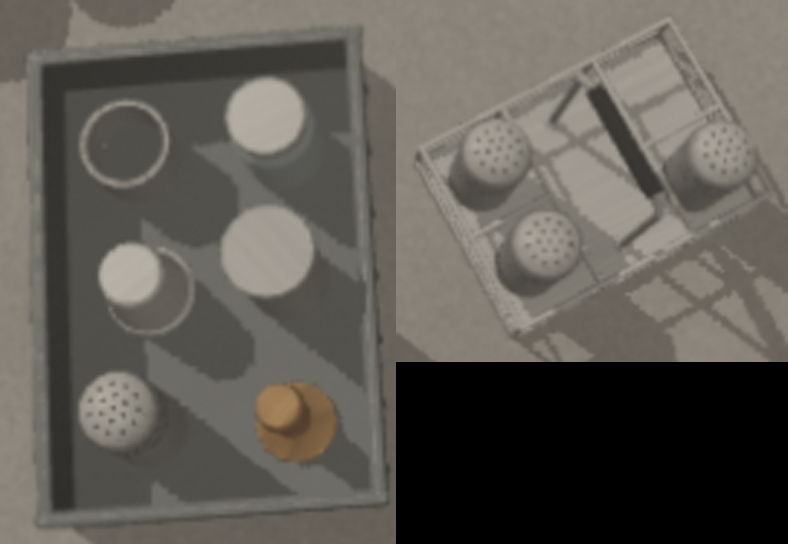

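The crop confirms it: the perforated dome is at about (140.8,239.5). The empty place is at the caddy's upper right, and the handle ends are near (384,165) and (404,201).

```bash
python3 - <<'E'
from h import *
f=grab_frame("top")
S=px2w(f,[[140.8,239.5]],.097);print("shaker",S)
sh=px2w(f,[[349.8,186.7],[366.4,218.8],[427.8,188.4]],.097);print(sh)
h=px2w(f,[[384,165.3],[404.3,201.2]],.145);print("handle",h,h.mean(0),np.linalg.norm(h[0]-h[1]))
c=px2w(f,[[322.6,188.4],[409.5,142.6],[356,249.5]],.048);print(c,np.linalg.norm(c[1]-c[0]),np.linalg.norm(c[2]-c[0]))
# fit caddy pose: shakers 1,2,3 + handle
m=np.array([[-.074,.0375],[-.074,-.0375],[.074,-.0375],[0,.043],[0,-.043],[-.110,.0775],[.110,.0775],[-.11,-.0775]])
P=np.r_[sh,h,c][:,:2]
for idx in (range(3),range(5),range(8)):
    idx=list(idx);a=m[idx];b=P[idx];A=a-a.mean(0);B=b-b.mean(0)
    th=np.arctan2((A[:,0]*B[:,1]-A[:,1]*B[:,0]).sum(),(A*B).sum());R=np.array([[np.cos(th),-np.sin(th)],[np.sin(th),np.cos(th)]])
    t=b.mean(0)-R@a.mean(0)
    print(np.degrees(th),t,"empty",R@[.074,.0375]+t,"res mm",((b-a@R.T-t)*1e3).round(1).tolist())
# crate corners and red shakers, bystanders
print("crate",px2w(f,[[114.5,132],[213,124.5],[118,274],[221,267]],.065))
print("others",px2w(f,[[143,158],[186,150],[186,191],[194,240],[145,198],[297,245],[347,289],[261,152]],[.05,.09,.09,.03,.08,.1,.1,.04]))
E
```

```text
shaker [[0.44889704 0.24260088 0.097     ]]
[[ 0.55681993 -0.18923341  0.097     ]
 [ 0.4890408  -0.22131292  0.097     ]
 [ 0.55244502 -0.35325689  0.097     ]]
handle [[ 0.58942943 -0.25286963  0.145     ]
 [ 0.5157454  -0.2901822   0.145     ]] [ 0.55258742 -0.27152591  0.145     ] 0.0825927578541164
[[ 0.56468995 -0.13706291  0.048     ]
 [ 0.6677817  -0.3329545   0.048     ]
 [ 0.4313811  -0.20518651  0.048     ]] 0.22136266129015875 0.14970662592741668
-64.52861535563503 [ 0.55466174 -0.27149439] empty [ 0.6203412  -0.32217434] res mm [[0.1, -0.7], [0.1, -0.5], [-0.2, 1.2]]
-64.41952705729979 [ 0.55385128 -0.27148197] empty [ 0.61962712 -0.32203678] res mm [[1.1, -0.7], [1.0, -0.4], [0.5, 1.2], [-3.2, 0.0], [0.7, -0.1]]
-63.09958390324104 [ 0.55186384 -0.27053084] empty [ 0.61878677 -0.31955707] res mm [[5.0, -1.7], [4.1, 0.2], [0.5, 0.2], [-0.8, -1.8], [2.2, -0.2], [-6.5, 0.3], [-3.0, 0.6], [-1.6, 2.3]]
crate [[0.69265788 0.31979536 0.065     ]
 [0.70623412 0.10074343 0.065     ]
 [0.38010267 0.29708451 0.065     ]
 [0.39473403 0.07947663 0.065     ]]
others [[ 0.63624007  0.25656286  0.05      ]
 [ 0.64104464  0.15448259  0.09      ]
 [ 0.55173314  0.15217041  0.09      ]
 [ 0.4562724   0.14221613  0.03      ]
 [ 0.5396193   0.2410875   0.08      ]
 [ 0.43569557 -0.07776658  0.1       ]
 [ 0.34611876 -0.176919    0.1       ]
 [ 0.6498878  -0.00376949  0.04      ]]
```

```bash
cat >> h.py <<'E'
def plan(pos,yaw,N,g=1):
    s=get_state();p=np.array(s["eef_pos"]);y0=s["orientation"][2];d=(yaw-y0+180)%360-180
    dp=(np.array(pos)-p)/N;rows=[]
    for i in range(N):
        a=np.radians(y0+d*i/N);c,sn=np.cos(a),np.sin(a)
        v=np.array([c*dp[0]+sn*dp[1],sn*dp[0]-c*dp[1],-dp[2]])/.4
        rows.append(" ".join("%.3f"%k for k in v)+" 0 0 %.3f %g"%(-d/N/6,g))
    for i in range(0,N,10): print("; ".join(rows[i:i+10]))
E
python3 - <<'E'
from h import *
plan([.449,.243,.20],-131,20)
print(grab_frame("wrist")["T_tool_cam"])
E
```

```text
0.044 0.022 0.004 0 0 0.937 1; 0.045 0.018 0.004 0 0 0.937 1; 0.047 0.013 0.004 0 0 0.937 1; 0.048 0.008 0.004 0 0 0.937 1; 0.049 0.004 0.004 0 0 0.937 1; 0.049 -0.001 0.004 0 0 0.937 1; 0.048 -0.006 0.004 0 0 0.937 1; 0.048 -0.011 0.004 0 0 0.937 1; 0.046 -0.015 0.004 0 0 0.937 1; 0.045 -0.020 0.004 0 0 0.937 1
0.042 -0.024 0.004 0 0 0.937 1; 0.040 -0.028 0.004 0 0 0.937 1; 0.037 -0.032 0.004 0 0 0.937 1; 0.034 -0.035 0.004 0 0 0.937 1; 0.030 -0.038 0.004 0 0 0.937 1; 0.026 -0.041 0.004 0 0 0.937 1; 0.022 -0.043 0.004 0 0 0.937 1; 0.018 -0.045 0.004 0 0 0.937 1; 0.013 -0.047 0.004 0 0 0.937 1; 0.009 -0.048 0.004 0 0 0.937 1
[[ 6.15657785e-04 -9.49626850e-01 -3.13382300e-01  8.01377108e-02]
 [ 9.99999809e-01  6.01827940e-04  1.40868507e-04  8.29838741e-04]
 [ 5.48297073e-05 -3.13382327e-01  9.49627039e-01 -1.42536134e-01]
 [ 0.00000000e+00  0.00000000e+00  0.00000000e+00  1.00000000e+00]]
```

apply_moves(
  commands="0.044 0.022 0.004 0 0 0.937 1; 0.045 0.018 0.004 0 0 0.937 1; 0.047 0.013 0.004 0 0 0.937 1; 0.048 0.008 0.004 0 0 0.937 1; 0.049 0.004 0.004 0 0 0.937 1; 0.049 -0.001 0.004 0 0 0.937 1; 0.048 -0.006 0.004 0 0 0.937 1; 0.048 -0.011 0.004 0 0 0.937 1; 0.046 -0.015 0.004 0 0 0.937 1; 0.045 -0.020 0.004 0 0 0.937 1",
  squeeze=40,
)

```text
clock: 1.03
eef_pos: [0.3132, 0.3813, 0.2151]
orientation: [180.0, -0.0, -75.1]
force: [0.1, 0.0, -1.4]
opening: 0.0854
finger_force: 0.0
```

apply_moves(
  commands="0.042 -0.024 0.004 0 0 0.937 1; 0.040 -0.028 0.004 0 0 0.937 1; 0.037 -0.032 0.004 0 0 0.937 1; 0.034 -0.035 0.004 0 0 0.937 1; 0.030 -0.038 0.004 0 0 0.937 1; 0.026 -0.041 0.004 0 0 0.937 1; 0.022 -0.043 0.004 0 0 0.937 1; 0.018 -0.045 0.004 0 0 0.937 1; 0.013 -0.047 0.004 0 0 0.937 1; 0.009 -0.048 0.004 0 0 0.937 1",
)

```text
clock: 1.87
eef_pos: [0.4494, 0.2425, 0.199]
orientation: [180.0, -0.0, -131.3]
force: [0.3, 0.6, 0.6]
opening: 0.0857
finger_force: 0.0
```

apply_moves(
  commands="0 0 0 0 0 0 1; 0 0 0 0 0 0 1; 0 0 0 0 0 0 1",
)

```text
clock: 2.12
eef_pos: [0.4487, 0.2434, 0.1992]
orientation: [180.0, -0.0, -131.0]
force: [-0.3, 0.8, -0.5]
opening: 0.085
finger_force: 0.0
```

```bash
cat >> h.py <<'E'
from scipy.spatial.transform import Rotation as Ro
def wrist(name=None):
    s=get_state();f=grab_frame("wrist")
    T=np.eye(4);T[:3,:3]=Ro.from_euler("xyz",s["orientation"],degrees=True).as_matrix();T[:3,3]=s["eef_pos"]
    f["E"]=np.linalg.inv(T@np.array(f["T_tool_cam"]))
    if name: cv2.imwrite("pics/%s.png"%name,f["img"])
    return s,f
E
python3 - <<'E'
from h import *
s,f=wrist("w1");print(s["clock"],s["eef_pos"],s["orientation"])
print(w2px(f,[[.449,.243,.093]],f["E"]))
np.savez("pics/w1.npz",E=f["E"],mtx=f["mtx"],dist=f["dist"])
E
```

```text
2.1167 [0.44869237 0.24342272 0.19915283] [ 1.79985447e+02 -1.51781046e-02 -1.30982617e+02]
[[280.2423465  206.65012974]]
```

View pics/w1.png

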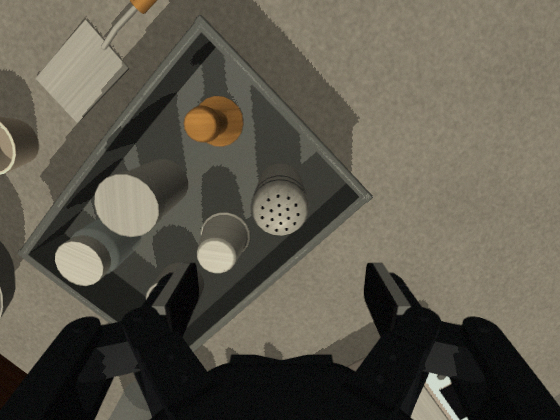

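The wrist view shows the dome at (280,208), against a predicted (280,207), so I'm aligned. Fingers close along the crate diagonal; descending.

apply_moves(
  commands="0 0 0.05 0 0 0 1; 0 0 0.05 0 0 0 1; 0 0 0.05 0 0 0 1; 0 0 0.05 0 0 0 1; 0 0 0.05 0 0 0 1; 0 0 0.05 0 0 0 1; 0 0 0.035 0 0 0 1; 0 0 0.02 0 0 0 1; 0 0 0 0 0 0 1; 0 0 0 0 0 0 1",
)

```text
clock: 3.0
eef_pos: [0.449, 0.2438, 0.0577]
orientation: [-180.0, 0.0, -131.0]
force: [0.4, 0.9, 1.1]
opening: 0.0855
finger_force: 0.0
```

apply_moves(
  commands="0 0 0 0 0 0 0; 0 0 0 0 0 0 -1; 0 0 0 0 0 0 -1; 0 0 0 0 0 0 -1; 0 0 0 0 0 0 -1; 0 0 0 0 0 0 -1; 0 0 0 0 0 0 -1; 0 0 0 0 0 0 -1",
)

```text
clock: 3.67
eef_pos: [0.4496, 0.2438, 0.0585]
orientation: [-180.0, 0.1, -131.0]
force: [-1.4, -0.4, 5.2]
opening: 0.0509
finger_force: 41.3
```

apply_moves(
  commands="0 0 -0.02 0 0 0 -1; 0 0 -0.04 0 0 0 -1; 0 0 -0.05 0 0 0 -1; 0 0 -0.06 0 0 0 -1; 0 0 -0.06 0 0 0 -1; 0 0 -0.06 0 0 0 -1; 0 0 -0.06 0 0 0 -1; 0 0 -0.05 0 0 0 -1; 0 0 -0.03 0 0 0 -1; 0 0 0 0 0 0 -1",
)

```text
clock: 4.5
eef_pos: [0.45, 0.2439, 0.2326]
orientation: [-179.9, 0.3, -131.0]
force: [-0.0, 0.5, -0.8]
opening: 0.051
finger_force: 41.9
```

```bash
python3 - <<'E'
from h import *
plan([.62,-.322,.23],-154.5,30,-1)
E
```

```text
0.026 -0.042 0.000 0 0 0.130 -1; 0.026 -0.042 0.000 0 0 0.130 -1; 0.025 -0.042 0.000 0 0 0.130 -1; 0.025 -0.043 0.000 0 0 0.130 -1; 0.024 -0.043 0.000 0 0 0.130 -1; 0.023 -0.043 0.000 0 0 0.130 -1; 0.023 -0.044 0.000 0 0 0.130 -1; 0.022 -0.044 0.000 0 0 0.130 -1; 0.022 -0.044 0.000 0 0 0.130 -1; 0.021 -0.045 0.000 0 0 0.130 -1
0.020 -0.045 0.000 0 0 0.130 -1; 0.020 -0.045 0.000 0 0 0.130 -1; 0.019 -0.045 0.000 0 0 0.130 -1; 0.019 -0.046 0.000 0 0 0.130 -1; 0.018 -0.046 0.000 0 0 0.130 -1; 0.017 -0.046 0.000 0 0 0.130 -1; 0.017 -0.046 0.000 0 0 0.130 -1; 0.016 -0.047 0.000 0 0 0.130 -1; 0.015 -0.047 0.000 0 0 0.130 -1; 0.015 -0.047 0.000 0 0 0.130 -1
0.014 -0.047 0.000 0 0 0.130 -1; 0.013 -0.047 0.000 0 0 0.130 -1; 0.013 -0.048 0.000 0 0 0.130 -1; 0.012 -0.048 0.000 0 0 0.130 -1; 0.011 -0.048 0.000 0 0 0.130 -1; 0.011 -0.048 0.000 0 0 0.130 -1; 0.010 -0.048 0.000 0 0 0.130 -1; 0.010 -0.048 0.000 0 0 0.130 -1; 0.009 -0.048 0.000 0 0 0.130 -1; 0.008 -0.049 0.000 0 0 0.130 -1
```

apply_moves(
  commands="0.026 -0.042 0 0 0 0.13 -1; 0.026 -0.042 0 0 0 0.13 -1; 0.025 -0.042 0 0 0 0.13 -1; 0.025 -0.043 0 0 0 0.13 -1; 0.024 -0.043 0 0 0 0.13 -1; 0.023 -0.043 0 0 0 0.13 -1; 0.023 -0.044 0 0 0 0.13 -1; 0.022 -0.044 0 0 0 0.13 -1; 0.022 -0.044 0 0 0 0.13 -1; 0.021 -0.045 0 0 0 0.13 -1",
)

```text
clock: 5.33
eef_pos: [0.505, 0.0534, 0.228]
orientation: [179.9, -0.1, -138.9]
force: [0.4, -0.2, -1.1]
opening: 0.0512
finger_force: 41.9
```

apply_moves(
  commands="0.02 -0.045 0 0 0 0.13 -1; 0.02 -0.045 0 0 0 0.13 -1; 0.019 -0.045 0 0 0 0.13 -1; 0.019 -0.046 0 0 0 0.13 -1; 0.018 -0.046 0 0 0 0.13 -1; 0.017 -0.046 0 0 0 0.13 -1; 0.017 -0.046 0 0 0 0.13 -1; 0.016 -0.047 0 0 0 0.13 -1; 0.015 -0.047 0 0 0 0.13 -1; 0.015 -0.047 0 0 0 0.13 -1",
)

```text
clock: 6.17
eef_pos: [0.5618, -0.1352, 0.2278]
orientation: [179.9, -0.1, -146.7]
force: [0.0, -0.1, -0.7]
opening: 0.0513
finger_force: 41.9
```

apply_moves(
  commands="0.014 -0.047 0 0 0 0.13 -1; 0.013 -0.047 0 0 0 0.13 -1; 0.013 -0.048 0 0 0 0.13 -1; 0.012 -0.048 0 0 0 0.13 -1; 0.011 -0.048 0 0 0 0.13 -1; 0.011 -0.048 0 0 0 0.13 -1; 0.01 -0.048 0 0 0 0.13 -1; 0.01 -0.048 0 0 0 0.13 -1; 0.009 -0.048 0 0 0 0.13 -1; 0.008 -0.049 0 0 0 0.13 -1",
)

```text
clock: 7.0
eef_pos: [0.6188, -0.3235, 0.2276]
orientation: [179.9, -0.1, -154.5]
force: [0.6, -0.9, -0.8]
opening: 0.0513
finger_force: 41.9
```

apply_moves(
  commands="0 0 0 0 0 0 -1; 0 0 0 0 0 0 -1; 0 0 0 0 0 0 -1; 0 0 0 0 0 0 -1",
)

```text
clock: 7.33
eef_pos: [0.6189, -0.3221, 0.229]
orientation: [180.0, -0.0, -154.4]
force: [0.3, 0.1, -0.4]
opening: 0.0506
finger_force: 42.1
```

```bash
python3 - <<'E'
from h import *
s,f=wrist("w2");print(s["clock"],s["eef_pos"],s["orientation"],s["force"])
th=np.radians(-64.5);R=np.array([[np.cos(th),-np.sin(th)],[np.sin(th),np.cos(th)]]);t=np.array([.5545,-.2715])
for x,y,z in [(-.074,.0375,.107),(-.074,-.0375,.107),(.074,-.0375,.107),(0,.043,.14),(0,-.043,.14),(.074,.0375,.003),(.112,.0795,.01),(-.112,.0795,.01),(-.112,-.0795,.01),(.112,-.0795,.01)]:
    print((x,y,z),w2px(f,[[*(R@[x,y]+t),z]],f["E"]).round(1))
E
```

```text
7.3333 [ 0.61893482 -0.32208196  0.22901316] [ 1.79960905e+02 -1.75401366e-02 -1.54403824e+02] [ 0.32382213  0.07670698 -0.44652426]
(-0.074, 0.0375, 0.107) [[434.1 203. ]]
(-0.074, -0.0375, 0.107) [[447.2 122.5]]
(0.074, -0.0375, 0.107) [[280.7 120.5]]
(0, 0.043, 0.14) [[367.3 220.6]]
(0, -0.043, 0.14) [[377.5 115.2]]
(0.074, 0.0375, 0.003) [[280.6 178.5]]
(0.112, 0.0795, 0.01) [[251.5 211. ]]
(-0.112, 0.0795, 0.01) [[420.8 211.3]]
(-0.112, -0.0795, 0.01) [[439.8  82.9]]
(0.112, -0.0795, 0.01) [[247.8  80.3]]
```

View pics/w2.png

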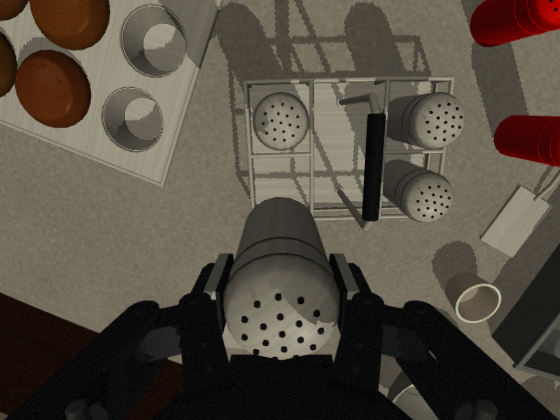

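The held shaker is upright. The caddy is in view, with rail corners near (248,82) and (452,79) and handle ends near (376,114) and (372,220). It looks about 1–2° off my fit, so I'll refine on the wires.

```bash
python3 - <<'E'
from h import *
im=cv2.imread("pics/w2.png")[65:235,235:465]
cv2.imwrite("pics/c2.png",cv2.resize(im,None,fx=3.4,fy=3.4,interpolation=cv2.INTER_CUBIC))
E
```

```text
(no output)
```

View pics/c2.png

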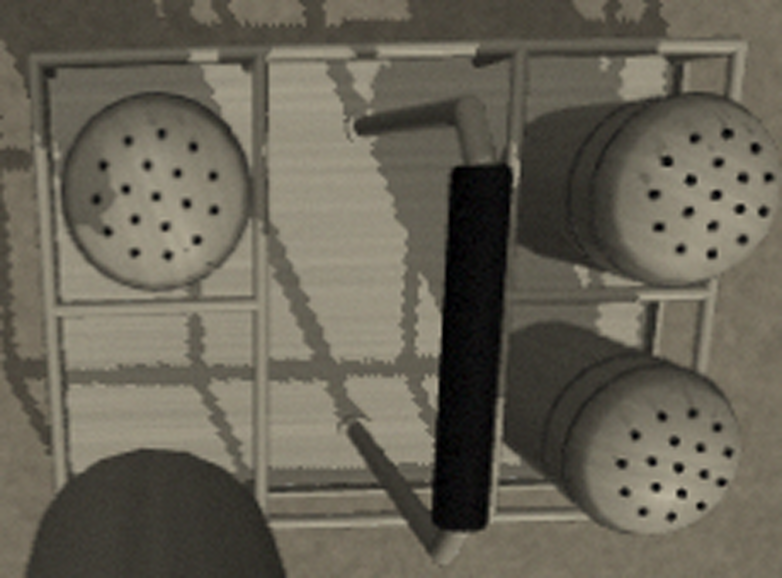

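```bash
python3 - <<'E'
from h import *
from scipy.optimize import least_squares
s,f=wrist()
m=np.array([[108,-75,46],[-108,-75,46],[40,-75,46],[-40,-75,46],[108,0,46],[40,0,46],[40,75,46],[0,-43,140],[0,43,140]])/1e3
q=np.array([[38,60],[742,48],[262,57],[520,52],[53,305],[262,303],[264,521],[482,166],[461,528]])/3.4+[235,65]
def W(p,m):
    c,s_=np.cos(p[2]),np.sin(p[2]);return np.c_[c*m[:,0]-s_*m[:,1]+p[0],s_*m[:,0]+c*m[:,1]+p[1],m[:,2]]
for idx in (range(9),range(7),[0,1,2,3,7,8]):
    idx=list(idx)
    r=least_squares(lambda p:(w2px(f,W(p,m[idx]),f["E"])-q[idx]).ravel(),[.5545,-.2715,-1.12],loss="soft_l1")
    print(r.x[:2],np.degrees(r.x[2]),(r.fun.reshape(-1,2)).round(1).tolist(),"empty",W(r.x,np.array([[.074,.0375,.003]])))
    p=r.x
px=px2w(f,np.array([[156,190],[684,188],[660,448]])/3.4+[235,65],.097,f["E"])
c,s_=np.cos(p[2]),np.sin(p[2])
print("shakers in caddy",(px[:,:2]-p[:2])@np.array([[c,-s_],[s_,c]]))
E
```

```text
[ 0.553105   -0.27118643] -62.61518995879458 [[0.5, 1.2], [-1.2, 0.5], [0.1, -0.0], [0.7, -0.2], [0.4, 1.2], [0.1, -0.1], [-0.6, -0.9], [0.2, -0.3], [-0.5, -1.2]] empty [[ 0.62044002 -0.31964513  0.003     ]]
[ 0.55291463 -0.27139836] -62.67451595759013 [[0.5, 0.8], [-1.2, 0.3], [0.0, -0.4], [0.7, -0.4], [0.3, 0.8], [0.0, -0.4], [-0.8, -1.1]] empty [[ 0.62019944 -0.31992675  0.003     ]]
[ 0.55311703 -0.2711591 ] -62.574859677921864 [[0.5, 1.3], [-1.3, 0.4], [0.0, 0.0], [0.7, -0.2], [0.2, -0.2], [-0.4, -1.2]] empty [[ 0.62048614 -0.31957039  0.003     ]]
shakers in caddy [[ 0.07352912 -0.0381681 ]
 [-0.06918499 -0.03548089]
 [-0.0713731   0.03784216]]
```

```bash
python3 - <<'E'
from h import *
plan([.6203,-.3197,.12],-152.6,8,-1)
E
```

```text
-0.001 0.000 0.034 0 0 -0.037 -1; -0.001 0.000 0.034 0 0 -0.037 -1; -0.001 0.000 0.034 0 0 -0.037 -1; -0.001 0.000 0.034 0 0 -0.037 -1; -0.001 0.000 0.034 0 0 -0.037 -1; -0.001 0.000 0.034 0 0 -0.037 -1; -0.001 0.000 0.034 0 0 -0.037 -1; -0.001 0.000 0.034 0 0 -0.037 -1
```

apply_moves(
  commands="-0.0007 0.0005 0.034 0 0 -0.037 -1; -0.0007 0.0005 0.034 0 0 -0.037 -1; -0.0007 0.0005 0.034 0 0 -0.037 -1; -0.0007 0.0005 0.034 0 0 -0.037 -1; -0.0007 0.0005 0.034 0 0 -0.037 -1; -0.0007 0.0005 0.034 0 0 -0.037 -1; -0.0007 0.0005 0.034 0 0 -0.037 -1; -0.0007 0.0005 0.034 0 0 -0.037 -1; 0 0 0 0 0 0 -1; 0 0 0 0 0 0 -1",
)

```text
clock: 8.27
eef_pos: [0.62, -0.3199, 0.1203]
orientation: [180.0, -0.1, -152.6]
force: [-0.4, 0.4, -0.2]
opening: 0.0511
finger_force: 42.1
```

```bash
python3 - <<'E'
from h import *
s,f=wrist("w3");print(s["clock"],s["eef_pos"],s["orientation"],s["force"])
E
```

```text
8.2667 [ 0.62001423 -0.31993539  0.12026335] [ 1.79951503e+02 -6.57202531e-02 -1.52641922e+02] [-0.44657374  0.35143862 -0.19094611]
```

View pics/w3.png

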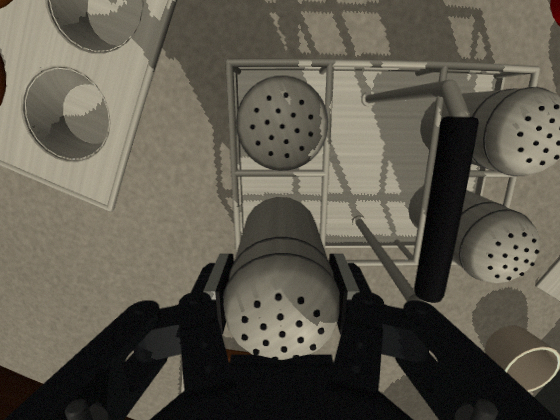

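The shaker's foot (x 245–322) lies centred between the outer rail (235) and the divider (325), and behind the middle wire (y 172). Lowering.

apply_moves(
  commands="0 0 0.015 0 0 0 -1; 0 0 0.015 0 0 0 -1; 0 0 0.015 0 0 0 -1; 0 0 0.015 0 0 0 -1; 0 0 0.015 0 0 0 -1; 0 0 0.015 0 0 0 -1; 0 0 0.015 0 0 0 -1; 0 0 0.015 0 0 0 -1; 0 0 0.015 0 0 0 -1; 0 0 0 0 0 0 -1",
)

```text
clock: 9.15
eef_pos: [0.6196, -0.32, 0.0645]
orientation: [179.9, -0.1, -152.7]
force: [-0.1, 1.1, -0.9]
opening: 0.0511
finger_force: 42.1
```

apply_moves(
  commands="0 0 0.006 0 0 0 -1; 0 0 0.006 0 0 0 -1; 0 0 0.005 0 0 0 -1; 0 0 0.003 0 0 0 -1; 0 0 0 0 0 0 -1; 0 0 0 0 0 0 -1",
)

```text
clock: 9.65
eef_pos: [0.6205, -0.3205, 0.0586]
orientation: [-180.0, 0.0, -152.7]
force: [1.1, -0.0, -2.2]
opening: 0.0511
finger_force: 42.1
```

apply_moves(
  commands="0 0 0.003 0 0 0 -1; 0 0 0.002 0 0 0 -1; 0 0 0 0 0 0 -1; 0 0 0 0 0 0 -1",
)

```text
clock: 9.98
eef_pos: [0.6205, -0.3205, 0.0567]
orientation: [-180.0, 0.0, -152.7]
force: [-0.1, 1.3, -1.0]
opening: 0.0506
finger_force: 42.1
```

apply_moves(
  commands="0 0 0.002 0 0 0 -1; 0 0 0 0 0 0 -1; 0 0 0 0 0 0 -1",
)

```text
clock: 10.23
eef_pos: [0.6206, -0.3206, 0.0566]
orientation: [-180.0, 0.0, -152.7]
force: [-1.0, 1.0, 4.5]
opening: 0.0509
finger_force: 42.4
```

apply_moves(
  commands="0 0 0 0 0 0 0.3; 0 0 0 0 0 0 0.5; 0 0 0 0 0 0 0.6; 0 0 0 0 0 0 0.6; 0 0 0 0 0 0 0.6; 0 0 0 0 0 0 0.6; 0 0 0 0 0 0 0.6; 0 0 0 0 0 0 0.6",
)

```text
clock: 10.9
eef_pos: [0.6204, -0.3205, 0.0556]
orientation: [-180.0, -0.0, -152.7]
force: [0.5, -1.0, 0.4]
opening: 0.0682
finger_force: 0.0
```

apply_moves(
  commands="0 0 -0.01 0 0 0 0.6; 0 0 -0.02 0 0 0 0.6; 0 0 -0.04 0 0 0 0.6; 0 0 -0.06 0 0 0 0.6; 0 0 -0.07 0 0 0 0.6; 0 0 -0.07 0 0 0 0.6; 0 0 -0.07 0 0 0 1; 0 0 -0.05 0 0 0 1; 0 0 -0.04 0 0 0 1; 0 0 0 0 0 0 1",
)

```text
clock: 11.73
eef_pos: [0.6215, -0.3213, 0.2336]
orientation: [-179.6, 0.3, -152.7]
force: [-1.1, -0.6, 1.4]
opening: 0.0854
finger_force: 0.0
```

```bash
python3 - <<'E'
from h import *
plan([.553,-.271,.229],-152.6,8,1)
E
```

```text
0.012 0.024 0.001 0 0 -0.001 1; 0.012 0.024 0.001 0 0 -0.001 1; 0.012 0.024 0.001 0 0 -0.001 1; 0.012 0.024 0.001 0 0 -0.001 1; 0.012 0.024 0.001 0 0 -0.001 1; 0.012 0.024 0.001 0 0 -0.001 1; 0.012 0.024 0.001 0 0 -0.001 1; 0.012 0.024 0.001 0 0 -0.001 1
```

apply_moves(
  commands="0.012 0.024 0.001 0 0 0 1; 0.012 0.024 0.001 0 0 0 1; 0.012 0.024 0.001 0 0 0 1; 0.012 0.024 0.001 0 0 0 1; 0.012 0.024 0.001 0 0 0 1; 0.012 0.024 0.001 0 0 0 1; 0.012 0.024 0.001 0 0 0 1; 0.012 0.024 0.001 0 0 0 1; 0 0 0 0 0 0 1; 0 0 0 0 0 0 1",
)

```text
clock: 12.57
eef_pos: [0.5508, -0.2696, 0.2251]
orientation: [-180.0, 0.0, -152.7]
force: [0.2, -0.2, -0.2]
opening: 0.0853
finger_force: 0.0
```

```bash
python3 - <<'E'
from h import *
s,f=wrist("w4");print(s["clock"],s["eef_pos"],s["orientation"],s["force"])
th=np.radians(-62.6);R=np.array([[np.cos(th),-np.sin(th)],[np.sin(th),np.cos(th)]]);t=np.array([.553,-.271])
for x,y,z in [(.074,.0375,.107),(.074,-.0375,.107),(0,.043,.14),(0,-.043,.14),(-.074,-.0375,.107)]:
    print((x,y,z),w2px(f,[[*(R@[x,y]+t),z]],f["E"]).round(1))
E
```

```text
12.5667 [ 0.55082595 -0.26962467  0.22514433] [-1.79976594e+02  3.30973058e-02 -1.52651744e+02] [ 0.15328143 -0.24830036 -0.22392163]
(0.074, 0.0375, 0.107) [[203.6 240.3]]
(0.074, -0.0375, 0.107) [[196.7 164.3]]
(0, 0.043, 0.14) [[278.7 262.1]]
(0, -0.043, 0.14) [[278.4 164.4]]
(-0.074, -0.0375, 0.107) [[361.  164.3]]
```

View pics/w4.png

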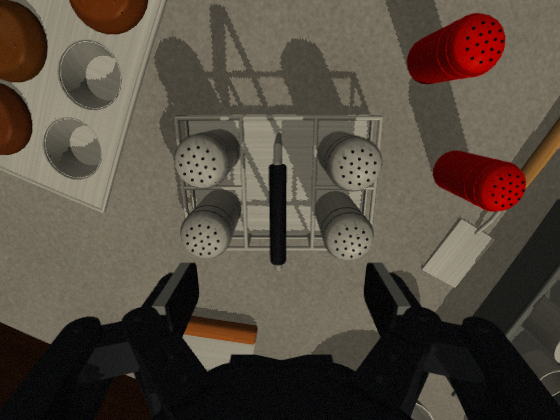

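All four shakers stand in place, the new one at (209,235). The handle runs (278,165)–(278,264), as predicted. Descending on it.

apply_moves(
  commands="-0.003 -0.0055 0.03 0 0 0 1; 0 0 0.035 0 0 0 1; 0 0 0.035 0 0 0 1; 0 0 0.035 0 0 0 1; 0 0 0.035 0 0 0 1; 0 0 0.035 0 0 0 1; 0 0 0.03 0 0 0 1; 0 0 0.023 0 0 0 1; 0 0 0 0 0 0 1; 0 0 0 0 0 0 1",
)

```text
clock: 13.45
eef_pos: [0.5532, -0.2715, 0.121]
orientation: [180.0, -0.0, -152.7]
force: [0.4, 0.8, 0.3]
opening: 0.0855
finger_force: 0.0
```

apply_moves(
  commands="0 0 0 0 0 0 0; 0 0 0 0 0 0 -0.5; 0 0 0 0 0 0 -0.6; 0 0 0 0 0 0 -0.7; 0 0 0 0 0 0 -0.8; 0 0 0 0 0 0 -1; 0 0 0 0 0 0 -1; 0 0 0 0 0 0 -1; 0 0 0 0 0 0 -1; 0 0 0 0 0 0 -1",
  squeeze=80,
)

```text
clock: 14.28
eef_pos: [0.5534, -0.2714, 0.1217]
orientation: [-180.0, 0.0, -152.7]
force: [-0.1, 0.3, 3.2]
opening: 0.0119
finger_force: 78.1
```

apply_moves(
  commands="0 0 -0.004 0 0 0 -1; 0 0 -0.008 0 0 0 -1; 0 0 -0.01 0 0 0 -1; 0 0 -0.012 0 0 0 -1; 0 0 -0.014 0 0 0 -1; 0 0 -0.014 0 0 0 -1; 0 0 -0.014 0 0 0 -1; 0 0 -0.014 0 0 0 -1; 0 0 -0.014 0 0 0 -1; 0 0 -0.014 0 0 0 -1",
)

```text
clock: 15.12
eef_pos: [0.5531, -0.2712, 0.1691]
orientation: [-180.0, 0.0, -152.7]
force: [-0.2, 0.4, -7.1]
opening: 0.0115
finger_force: 78.0
```

apply_moves(
  commands="0 0 -0.014 0 0 0 -1; 0 0 -0.014 0 0 0 -1; 0 0 -0.014 0 0 0 -1; 0 0 -0.014 0 0 0 -1; 0 0 -0.014 0 0 0 -1; 0 0 -0.014 0 0 0 -1; 0 0 -0.014 0 0 0 -1; 0 0 -0.014 0 0 0 -1; 0 0 -0.012 0 0 0 -1; 0 0 -0.008 0 0 0 -1",
)

```text
clock: 15.95
eef_pos: [0.5533, -0.2714, 0.2221]
orientation: [-180.0, 0.0, -152.7]
force: [-0.7, -0.3, -7.5]
opening: 0.0118
finger_force: 78.1
```

apply_moves(
  commands="0 0 -0.004 0 0 0 -1; 0 0 0 0 0 0 -1; 0 0 0 0 0 0 -1; 0 0 0 0 0 0 -1; 0 0 0 0 0 0 -1; 0 0 0 0 0 0 -1; 0 0 0 0 0 0 -1; 0 0 0 0 0 0 -1",
)

```text
clock: 16.62
eef_pos: [0.5531, -0.2712, 0.2228]
orientation: [180.0, -0.0, -152.7]
force: [-0.7, -0.3, -7.7]
opening: 0.0116
finger_force: 78.0
```

```bash
python3 - <<'E'
from h import *
s,f=wrist();print(s["clock"],s["eef_pos"],s["orientation"],s["force"],s["wrist_torque"],s["finger_force"])
g=grab_frame("scene")["img"][150:300,90:290];g=cv2.resize(g,None,fx=2,fy=2,interpolation=cv2.INTER_CUBIC)
w=cv2.resize(f["img"],(400,300));cv2.imwrite("pics/e.png",np.hstack([w,g]))
E
```

```text
16.6167 [ 0.55306083 -0.27123881  0.22278484] [ 1.79993312e+02 -8.43968468e-03 -1.52670722e+02] [-0.70651313 -0.29058976 -7.68582567] [ 0.04349985 -0.03571497  0.03740793] 78.03168296813965
```

View pics/e.png

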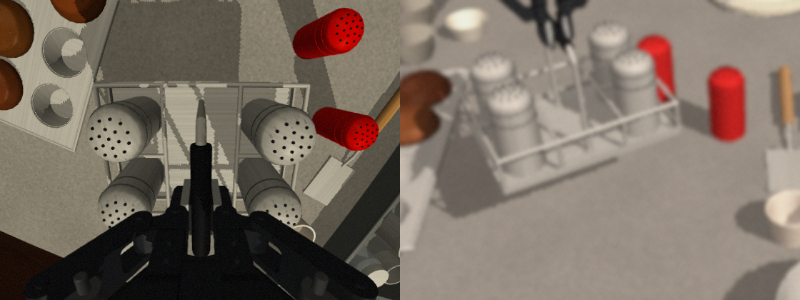

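The caddy hangs level about 101 mm above the counter. All four lids are visible and upright, the load reads 7.7 N, and the arm is still.

```bash
python3 -c "
from plant import *
print(hand_in())"
```

```text
the job is handed in; nothing more can be done
None
```

I put the domed shaker in the caddy's empty place and handed the job in with the full caddy held level and still about 10 cm above the counter; no verdict came back.

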